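# Line up a stirrer drive's shaft flat and hold the collar on it

### The job

Swing both guard flaps of the small bench drive right over to the outside, well past upright, so that the shaft is open from above. Then take the shaft by its upper part with one finger lying on the flat, and turn it until the flat faces the pointer on the front of the drive. Last, grip the loose collar round the foot of the shaft, turn its set screw to the front too, lift it until the screw is level with the middle of the flat, and finish holding it there, level and in the grip, for a colleague to tighten; leave the beaker, the vial and the rubber stopper alone.

Things in the scene. Friction and masses are not known exactly. Their poses are not given: they have to be found in the camera images.
- drive: White bench drive, fixed. Origin: centre of its underside, on the shaft's axis; its -x side is the front, z up. Housing 150 (x) x 192 (y) mm, deck 50 mm high. Guard walls at y = +-90 mm (124 mm long) and x = 60 mm rise to 85 mm; the front is open. A raised pointer (22 x 5 mm, 3 mm high) lies on the deck at x = -58 to -36 mm, y = 0.
- flap_left (a joint): Guard flap on the drive's +y side, 118 mm long, 77 mm from hinge to free edge. Value in rad: 0 leans in, rising 50 degrees from the hinge to the middle; grows as it swings up and outward (0.7 upright, 2.35 stop). Starts at 0.1 to 0.5; stays where left (0.04 N m). Between the flaps is a gap of 75 mm or more: shut fingers can enter and push each outward from beneath.
- flap_right (a joint): Guard flap on the drive's -y side, mirror image of flap_left (hinge at y = -90 mm), same values.
- flap_left_hinge (a point): Middle of flap_left's hinge line, which runs along the drive's x at y = +90 mm, 87 mm above the bench.
- flap_right_hinge (a point): Middle of flap_right's hinge line, at y = -90 mm, 87 mm above the bench.
- flap_left_edge (a point): Middle of the free edge (6 mm thick rolled edge) of flap_left.
- flap_right_edge (a point): Middle of the free edge of flap_right.
- shaft (a joint): Upright steel shaft, 20 mm in diameter, on the drive's axis, top 106 mm above the bench. Value in rad: angle of its flat from straight front, counterclockwise from above positive; 0: the flat faces the pointer (the drive's -x). Starts at 0.45 to 1.3. Turns with 0.05 N m of friction and stays where left.
- flat (a point): The flat on the shaft's upper part, 15.5 mm wide, from 78 to 106 mm above the bench. This point: on the shaft's axis, 92 mm above the bench (flat's mid-height), z up. The flat looks along this frame's -x, 6 mm from the axis: the shaft is 16 mm thick across it, 20 mm elsewhere. Turns with the shaft. Fingers closing squarely on it pull the shaft into line with them.
- collar: Loose dark steel collar round the shaft's foot, 44 mm outside diameter, bore 24 mm, 22 mm tall, about 60 to 110 g. Origin: centre of its underside, at the start 54 mm above the bench on a bearing boss; z is up. Its set screw points along its -x. Starts turned up to 1 rad either way from the drive's front.
- collar_center (a point): Centre of the collar (half-way up, 11 mm above its underside), in the bore.
- screw_head (a point): Outer end of the collar's set screw, a round head 10 mm in diameter, 29 mm from the collar's axis along the collar's -x, half-way up the collar.
- beaker: Small glass beaker, 46 x 51 x 58 mm, behind the drive. Origin: centre of its underside. Leave alone.
- vial: Glass vial with dark screw cap, 25 mm in diameter, 50 mm tall, behind the drive. Origin: centre of its underside. Leave alone.
- bung: Rubber stopper, 32 mm in diameter, 26 mm tall, in front of the drive at its left. Origin: centre of its underside. Leave alone.
Things that resemble listed ones, but are neither listed nor needed, are in the scene too. What is shaped like the collar but green or red is not meant.

How it is judged:
By the outcome, as a careful person would: the job done as asked, in the order asked, and still so for the second after the job is handed in, while the arm keeps its last pose, push and grip.
It also fails if it takes over 59 s, if anything falls off the work surface, if the arm or the gripper's body presses on something with over 40 N, if the wrist force passes 120 N, or if a joint passes its speed limit or range.

### The arm

A 6-joint arm with a two-finger parallel gripper is mounted at the origin on a cart in front of the work surface, level with it; the furniture and walls round the work are solid. World frame = base frame: x ahead of the robot, y to its left, z up, the work surface at z = 0. Lengths are in m, angles in degrees, forces in N, time in s.
With the tool pointing down it reaches from about 0.3 to 0.75 m from the base axis. Payload 8.5 kg.
Tool frame: the origin (TCP) lies on the centre line of the jaws, within the pads' length; the fingertips stand 25 mm ahead of it and the grasp point (between the pads) lies 6 mm ahead of it; z points along the fingers, y is the line along which they close (so a half turn about z gives the same grasp; the last joint's range is limited). The gripper opens to 85 mm and grips with 20 to 120 N. Pads are 22 mm wide; open, the fingers measure 114 mm over their backs; the gripper's body (76 mm by 85 mm) begins 54 mm behind the grasp point. The pads swing forward as they close: fully open they stand 13 mm farther back than shut.
Start: joints at [51.434, 21.807, 74.336, -0, 83.858, -12.336], TCP at [0.243, 0.493, 0.256] pointing down, gripper open.
Joint ranges: [-178.18, 178.18], [-50.72, 133.34], [12.68, 142.11], [-81.47, 261.47], [9.98, 163.14], [-165.26, 165.26]. Speed limits (degrees/s): [136.94, 136.94, 180, 180, 180, 180].

### API

Orientations are given as a 3x3 rotation matrix whose columns are the frame's x, y, z axes.
In Python, from rig import telemetry, optics, env gives the robot as it stands.
- The arm moves only by the tool send_rows, never from a script. Its argument "deltas" is a list that holds one entry, the list of rows, each a list of 7 numbers: the shift along the tool's x, y, z in m, then the turn, a rotation vector about the tool's x, y, z in rad, then the opening, from -1 (shut) to 1 (fully open), so that 0 is half open. In form: [[[x, y, z, ax, ay, az, grip], ...]]. A call has 1 to 12 rows; each row shifts and turns the commanded pose from where the row before left it, along the tool's axes as they then stand; what a row does not reach is not made up. A row lasts 1/8 s, in which the tool goes at most 62.5 mm and 10.7 degrees, less where a joint would pass 70% of its speed; a pose out of reach is approached as far as the arm can. A call is refused whole if a number of a shift passes 0.0625 or a number of a turn 0.188, either way. A call with a gripper value outside its range is refused whole. The fingers move at their own pace and stop on an object; "squeeze" is the grip in N (left out, the last holds). Time passes only in rows, so rows that do not move let the fingers close. It gives the time, the measured TCP pose, the force, the opening and the grip force at its end, in the units of the state.
- telemetry.observe(): the state, without advancing time (a new reading comes with each control period).
- optics.get_image(name): name is "scene" or "top"; returns a dict with "image" (384x512x3 uint8, red, green, blue), "range_z" (384x512 float32, m along the optical axis (not along the pixel's ray), 0 where there is no reading), "K" (3x3 intrinsics, pixels), "k1" (the pictures are not rectified: a ray, as slopes to the right and down, at radius r is drawn at 1 + k1 r^2 times it, then the intrinsics apply), "rvec" (rotation vector, rad) and "tvec" (3), from world to camera coordinates, as OpenCV has them. Camera axes: x right, y down, z forward; pixel columns grow to the right and rows downward; lengths in m; the calibration is good to about 2 mm. A picture is of the moment at which its call begins.
- env.close_job(): hands the job in; it is judged then, once.
The state is a dict: "time_s": time; "q": joint angles; "qvel": joint speeds; "joint_efforts": joint torques, N m; "position": TCP position; "tool_rot": TCP orientation; "ft_force": force on the tool from outside, world axes, zero at the start; "wrist_torque": the same for the moment, N m; "grip_width": finger opening in m; "gripper_force": force on a finger pad.
Only numpy, scipy, OpenCV 4.12 (cv2) and the standard library are available. Lean on these libraries where they do the work, as an engineer would, in place of code of your own. Each camera call takes 0.05 s, during which the arm holds its last target. There are 200 camera calls.

## Working session

There is one attempt and no reset: what is moved stays moved. The work goes in short steps, Python scripts to look and compute and a tool call to move; the robot and the scene stay as the last step left them, time stands still between calls to the robot, and variables do not carry over. Pictures are saved under pics/ and viewed, at most 10 in all, crops included, and the job is handed in when it is done.

Besides the shell and the picture viewer there is one more tool, called after "Emit:" by a JSON object that holds its "name" and its "arguments", one argument or row to a line. send_rows: Moves the arm, as the interface text tells. Its arguments: {"type":"object","properties":{"deltas":{"type":"array"},"squeeze":{"type":"number"}},"required":["deltas"]}

```bash
mkdir -p pics; ls; cat > h.py <<'E'
import numpy as np, cv2, json
from rig import telemetry, optics, env
def grab(n):
    d=optics.get_image(n); R=cv2.Rodrigues(np.array(d["rvec"],float))[0]; d["R"]=R; d["t"]=np.array(d["tvec"],float).reshape(3); return d
def rays(d,uv):
    K=np.array(d["K"]);k=d["k1"]; p=(np.asarray(uv,float).reshape(-1,2)-K[:2,2])/[K[0,0],K[1,1]]
    q=p.copy()
    for _ in range(20): q=p/(1+k*(q**2).sum(1,keepdims=True))
    return np.c_[q,np.ones(len(q))]
def depth_pts(d,uv):
    uv=np.asarray(uv).reshape(-1,2); z=d["range_z"][uv[:,1].astype(int),uv[:,0].astype(int)]
    return (rays(d,uv)*z[:,None]-d["t"])@d["R"]
def plane(d,uv,h):
    r=rays(d,uv)@d["R"]; c=-d["R"].T@d["t"]; return c+r*((h-c[2])/r[:,2])[:,None]
def proj(d,P):
    c=np.atleast_2d(P)@d["R"].T+d["t"]; s=c[:,:2]/c[:,2:]; s=s*(1+d["k1"]*(s**2).sum(1,keepdims=True)); K=np.array(d["K"]); return s*[K[0,0],K[1,1]]+K[:2,2]
def save(d,n,box=None,f=1):
    im=d["image"][...,::-1]
    if box: im=im[box[1]:box[3],box[0]:box[2]]
    cv2.imwrite(f"pics/{n}.png",cv2.resize(im,None,fx=f,fy=f,interpolation=cv2.INTER_CUBIC))
E
python3 - <<'E'
from h import *
a=grab("scene");b=grab("top");save(a,"s0",f=1.5);save(b,"t0",f=1.5)
for d in(a,b): print(-d["R"].T@d["t"],d["R"][2],d["K"][0][0],d["k1"])
print(telemetry.observe())
E
```

```text
pics
[ 0.01529367 -0.08848366  0.72289863] [ 0.60924007  0.32952598 -0.72127607] 395.7415712270022 -0.1040979483707716
[0.44456553 0.17562118 0.96468193] [ 0.09428516  0.02769547 -0.99515992] 369.17082952857385 -0.10116475905784161
{'time_s': 0.1, 'q': array([ 5.14344275e+01,  2.18377497e+01,  7.43786610e+01, -4.28224242e-03,
        8.38573829e+01, -1.23357457e+01]), 'qvel': array([ 0.07253918, -0.16599078, -0.05249568,  0.10854233, -0.00862549,
       -0.05186443]), 'joint_efforts': array([ 5.01714007e-03, -4.49217153e+01, -2.31655169e+01, -1.76512635e-04,
        3.71057817e-03, -6.05146943e-05]), 'position': array([0.24295855, 0.49317608, 0.25577799]), 'tool_rot': array([[-8.97031891e-01,  4.41965192e-01, -7.44812657e-04],
       [ 4.41965773e-01,  8.97031296e-01, -1.05336085e-03],
       [ 2.02571434e-04, -1.27407997e-03, -9.99999168e-01]]), 'ft_force': array([-0.78196043, -0.23414406, -0.28722094]), 'wrist_torque': array([-0.03846065, -0.00626795, -0.0275502 ]), 'gripper_force': 0.0, 'grip_width': 0.08551338137500496}
```

View pics/s0.png

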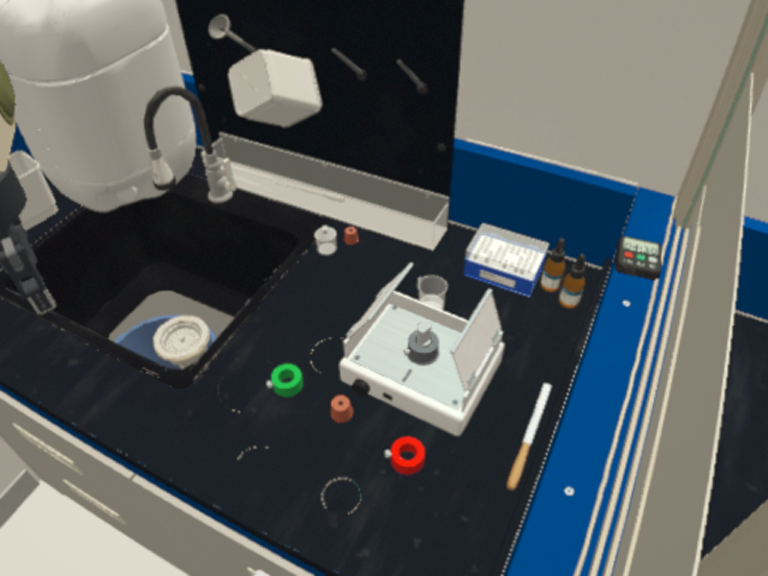

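View pics/t0.png

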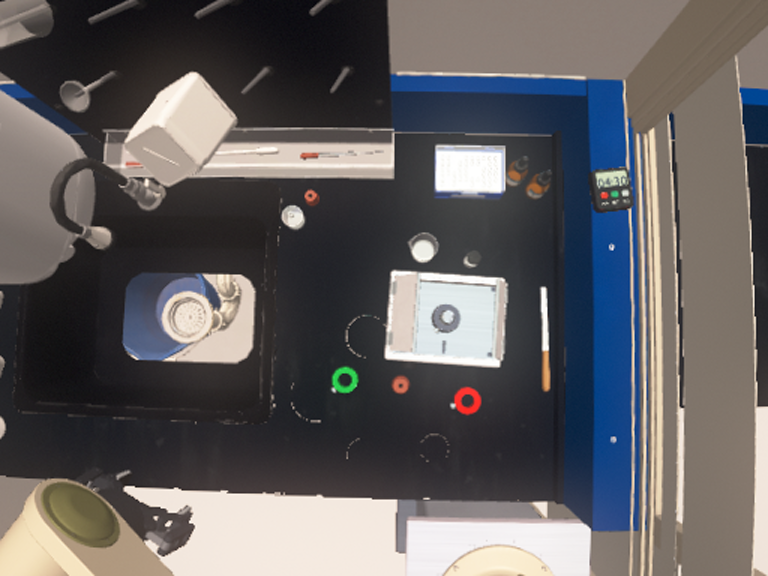

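Both views show the white drive, at scene (423,345) and top (446,318) in the 1.5x pictures, with the dark collar and shaft in its middle. Things that could be taken for the collar: green ring at scene (286,380) and red ring at scene (408,455), neither meant; I choose the dark collar on the drive. The bung is at scene (341,408), with a look-alike at (351,235). The beaker and vial are behind the drive.

```bash
python3 - <<'E'
from h import *
a=grab("scene");b=grab("top")
save(a,"s1",(220,165,345,295),5)
save(b,"t1",(250,170,345,250),8)
vv,uu=np.mgrid[165:260,245:350]; uv=np.c_[uu.ravel(),vv.ravel()]
P=depth_pts(b,uv); h=P[:,2]
for lo,hi in((.04,.06),(.075,.095),(.095,.115),(.115,.2)):
    m=(h>lo)&(h<hi); print(lo,hi,m.sum(),P[m].min(0),P[m].max(0))
m=(h>.03)&(h<.2)
# wall/deck outline: housing at all heights
r=cv2.minAreaRect(P[(h>.035)&(h<.1)][:,:2].astype(np.float32)*1000); print(r)
hs=b["image"][170:250,250:345]
pt=P[(h>.1)&(h<.112)]
for q in [(297,211)]: print(depth_pts(b,[q]))
E
```

```text
0.04 0.06 2966 [0.41390609 0.00684436 0.04000837] [0.61354179 0.20004119 0.05998047]
0.075 0.095 390 [0.42790629 0.00884219 0.07507477] [0.56011085 0.19673162 0.09496721]
0.095 0.115 404 [0.43292238 0.01108475 0.09502033] [0.55684139 0.19183373 0.11494063]
0.115 0.2 885 [0.43300566 0.02173278 0.11502139] [0.55676192 0.17969982 0.16323783]
((510.5704040527344, 103.3504409790039), (188.13125610351562, 204.19508361816406), 87.3812255859375)
[[0.49384017 0.10601847 0.1038183 ]]
```

View pics/s1.png

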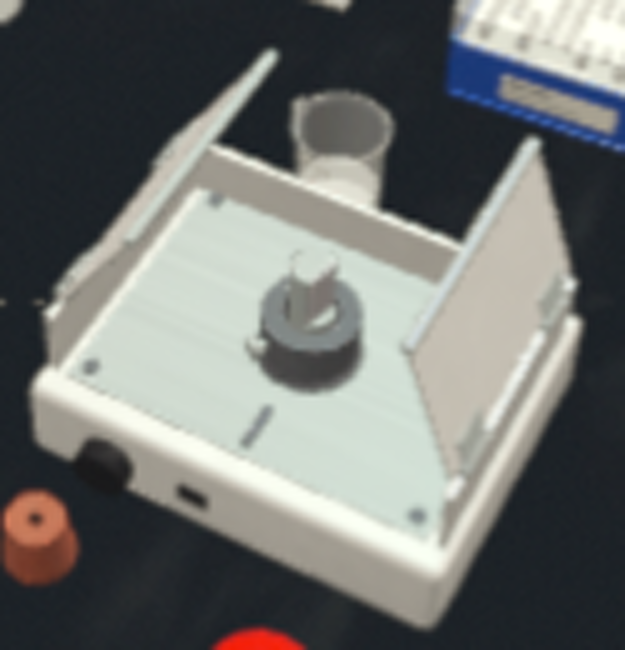

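View pics/t1.png

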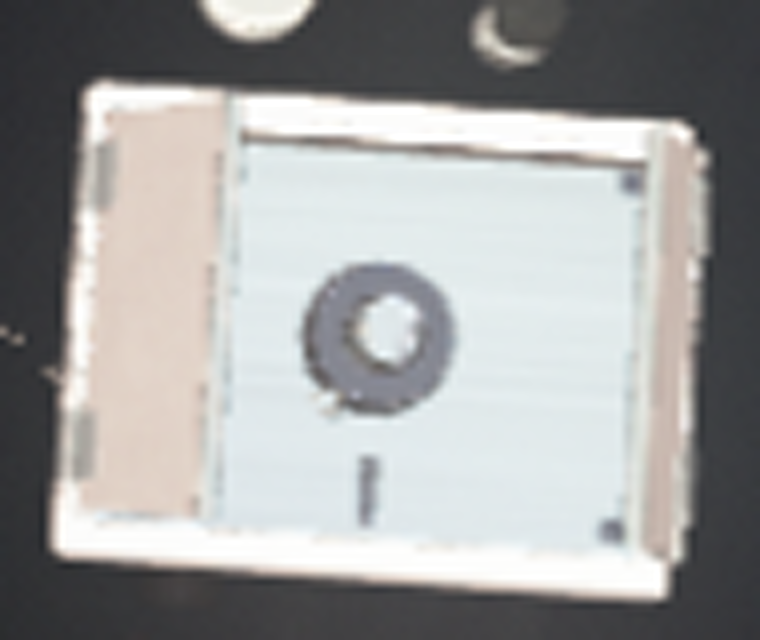

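The crops confirm the choice: the dark collar sits on the drive with its screw to front-left, at top crop (328,402). The pointer is at (370,490). The left flap leans in further than the right one. The bung is in front-left of the drive.

```bash
python3 - <<'E'
from h import *
a=grab("scene");b=grab("top")
T=lambda L:[(250+(x+.5)/8-.5,170+(y+.5)/8-.5) for x,y in L]
S=lambda L:[(220+(x+.5)/5-.5,165+(y+.5)/5-.5) for x,y in L]
np.set_printoptions(precision=4,suppress=True)
print("front corners",plane(b,T([(52,558),(668,602)]),.05))
print("rear corners",plane(b,T([(87,82),(700,122)]),.085))
pp=plane(b,T([(372,455),(367,525)]),.053);print("pointer",pp)
print("pointer scene",plane(a,S([(270,408),(243,445)]),.053))
print("screw",plane(b,T([(328,403)]),.065),plane(a,S([(255,346)]),.065))
print("collar top c",plane(b,T([(380,338)]),.076))
# depth-based: collar top, shaft top points
for d,bx in((b,(285,200,310,225)),(a,(265,210,295,245))):
    vv,uu=np.mgrid[bx[1]:bx[3],bx[0]:bx[2]];uv=np.c_[uu.ravel(),vv.ravel()];P=depth_pts(d,uv)
    m=(P[:,2]>.070)&(P[:,2]<.082);c,r=cv2.minEnclosingCircle(P[m][:,:2].astype(np.float32)*1000);print("col",m.sum(),c,r)
    m=(P[:,2]>.099)&(P[:,2]<.112);c,r=cv2.minEnclosingCircle(P[m][:,:2].astype(np.float32)*1000);print("sh",m.sum(),c,r,P[m].mean(0)); print(P[m][:,:2]*1000)
vv,uu=np.mgrid[165:260,245:350]; P=depth_pts(b,np.c_[uu.ravel(),vv.ravel()])
for s in(1,-1):
    m=(P[:,2]>.1)&(np.abs(P[:,0]-.5)<.06)&(s*(P[:,1]-.103)>.02); Q=P[m];f=np.polyfit(Q[:,1],Q[:,2],1);print("flap",s,np.degrees(np.arctan(f[0])),Q[Q[:,2].argmax()])
E
```

```text
front corners [[0.4249 0.2015 0.05  ]
 [0.4154 0.0116 0.05  ]]
rear corners [[0.5681 0.1933 0.085 ]
 [0.5598 0.0091 0.085 ]]
pointer [[0.4587 0.1037 0.053 ]
 [0.4372 0.1049 0.053 ]]
pointer scene [[0.4584 0.1052 0.053 ]
 [0.4368 0.1072 0.053 ]]
screw [[0.474  0.1182 0.065 ]] [[0.4764 0.1208 0.065 ]]
collar top c [[0.4935 0.1036 0.076 ]]
col 188 (490.7606201171875, 102.447998046875) 24.62795639038086
sh 52 (494.1213684082031, 102.8725814819336) 9.684809684753418 [0.4945 0.1036 0.1058]
[[503.2752 106.0347]
 [503.201  103.8482]
 [503.0124 101.8155]
 [503.0701  99.4805]
 [500.6515 108.6192]
 [500.7532 106.227 ]
 [500.6206 104.1292]
 [500.8034 101.6307]
 [500.8235  99.342 ]
 [500.8893  96.9914]
 [498.1416 111.0712]
 [498.285  108.6326]
 [498.4133 106.2054]
 [498.4884 103.842 ]
 [498.4265 101.6644]
 [498.4866  99.3232]
 [498.3632  97.2479]
 [498.7778  94.3808]
 [496.1681 110.5979]
 [495.9047 108.6696]
 [496.0211 106.2565]
 [496.0038 104.0233]
 [496.1285 101.5919]
 [496.2748  99.1217]
 [496.1416  97.0682]
 [493.5106 110.9869]
 [493.5785 108.6405]
 [493.7006 106.2157]
 [493.7441 103.8984]
 [
[... 1399 characters left out ...]
2018 105.0922]
 [493.2167 103.731 ]
 [492.2801 101.186 ]
 [494.4064  99.8615]
 [495.2256  98.018 ]
 [499.1154  97.3546]
 [500.7132  95.7942]
 [487.1633 109.8677]
 [487.6142 107.8716]
 [487.5405 105.6639]
 [488.4178 103.8517]
 [490.3045 102.4453]
 [490.7011 100.4377]
 [493.2448  99.2781]
 [495.771   98.0967]
 [497.8058  96.712 ]
 [486.8043 109.6261]
 [488.2155 108.0246]
 [487.3007 105.4626]
 [485.6341 102.6118]
 [488.8727 101.755 ]
 [490.4413 100.2134]
 [492.1869  98.7352]
 [486.0355 104.8396]
 [486.8357 102.9909]
 [487.2348 100.9818]
 [489.5016  99.7186]
 [484.9122 104.2748]
 [486.3115 102.6682]]
flap 1 42.69863834439258 [0.4446 0.1756 0.9647]
flap -1 68.15608304212815 [0.4681 0.0388 0.1623]
```

Emit:
{"name": "send_rows", "arguments": {
  "deltas": [
    [[-0.05,-0.03,0,0,0,0,-1],[-0.05,-0.03,0,0,0,0,-1],[-0.05,-0.03,0,0,0,0,-1],[-0.05,-0.03,0,0,0,0,-1],[-0.05,-0.03,0,0,0,0,-1],[-0.05,-0.03,0,0,0,0,-1],[-0.05,-0.03,0,0,0,0,-1],[-0.048,-0.029,0,0,0,0,-1],[0,0,0,0,0,-0.136,-1],[0,0,0,0,0,-0.136,-1],[0,0,0,0,0,-0.135,-1],[0,0,0,0,0,0,-1]]
  ],
  "squeeze": 30
}}

```text
time_s: 1.8
position: [0.4944, 0.103, 0.2563]
tool_rot: [[-0.999, 0.052, -0.0], [0.052, 0.999, 0.0], [0.0, 0.0, -1.0]]
ft_force: [0.6, -0.9, -0.2]
grip_width: -0.0002
gripper_force: 0.0
```

Emit:
{"name": "send_rows", "arguments": {
  "deltas": [
    [[0,0,0.05,0,0,0,-1],[0,0,0.05,0,0,0,-1],[0,0,0.013,0,0,0,-1],[0,0.018,0,0,0,0,-1],[0,0.018,0,0,0,0,-1],[0,0.018,0,0,0,0,-1],[0,0.016,0,0,0,0,-1],[0,0.015,0,0,0,0,-1],[0,0.015,0,0,0,0,-1],[0,0.015,0.007,0,0,0,-1],[0,0.015,0.006,0,0,0,-1],[0,0.005,0.007,0,0,0,-1]]
  ]
}}

```text
time_s: 3.3
position: [0.5012, 0.239, 0.1224]
tool_rot: [[-0.999, 0.05, -0.001], [0.05, 0.999, 0.0], [0.001, 0.0, -1.0]]
ft_force: [0.6, 0.5, -1.0]
grip_width: -0.0001
gripper_force: 0.2
```

```bash
python3 - <<'E'
from h import *
a=grab("scene");save(a,"s2",(200,120,370,300),3)
E
```

```text
(no output)
```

View pics/s2.png

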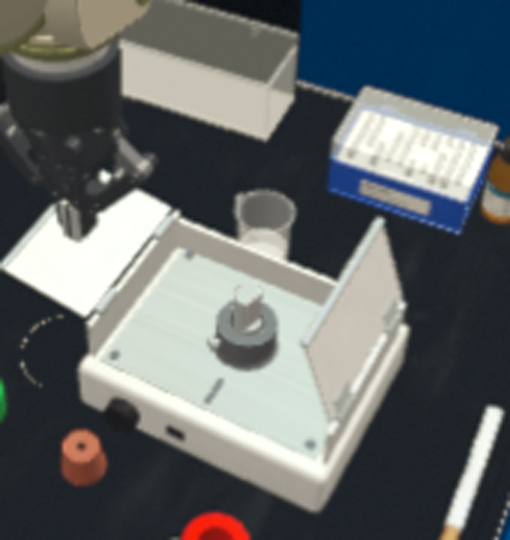

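The left flap at crop (90,250) lies open outside the drive; the right one is still upright at (355,320). Next I push the right flap the same way.

Emit:
{"name": "send_rows", "arguments": {
  "deltas": [
    [[0,0,-0.025,0,0,0,-1],[0,-0.045,0,0,0,0,-1],[0,-0.045,0,0,0,0,-1],[0,-0.045,0,0,0,0,-1],[0,-0.025,0.002,0,0,0,-1],[0,-0.025,0.002,0,0,0,-1],[0,-0.02,0,0,0,0,-1],[0,-0.015,0,0,0,0,-1],[0,-0.015,0,0,0,0,-1],[0,-0.015,0.007,0,0,0,-1],[0,-0.015,0.006,0,0,0,-1],[0,-0.005,0.007,0,0,0,-1]]
  ]
}}

```text
time_s: 4.85
position: [0.4875, -0.0328, 0.1235]
tool_rot: [[-0.999, 0.052, -0.001], [0.052, 0.999, 0.0], [0.001, 0.0, -1.0]]
ft_force: [0.1, 0.6, 0.0]
grip_width: -0.0002
gripper_force: 0.2
```

Emit:
{"name": "send_rows", "arguments": {
  "deltas": [
    [[0,0,-0.03,0,0,0,-1],[0,0,-0.05,0,0,0,0],[0,0,-0.03,0,0,0.1,0],[0,0,0,0,0,0.1,0],[0,0,0,0,0,0.1,0]]
  ]
}}

```text
time_s: 5.48
position: [0.4876, -0.0318, 0.2341]
tool_rot: [[-0.938, 0.347, -0.0], [0.347, 0.938, -0.0], [0.0, -0.0, -1.0]]
ft_force: [-0.8, 0.1, -0.1]
grip_width: 0.0428
gripper_force: 0.0
```

```bash
python3 - <<'E'
from h import *
a=grab("scene");b=grab("top")
A=cv2.resize(a["image"][190:260,250:350],None,fx=6,fy=6,interpolation=cv2.INTER_CUBIC)
B=cv2.resize(b["image"][195:230,280:320],None,fx=10,fy=10,interpolation=cv2.INTER_CUBIC)
o=np.zeros((420+0,600,3),np.uint8);o[:]=A
cv2.imwrite("pics/s3.png",o[...,::-1]);
F=np.zeros((420,1000,3),np.uint8);F[:,:600]=A;F[:350,600:]=B
cv2.imwrite("pics/s3.png",cv2.resize(F,(800,336))[...,::-1])
print(telemetry.observe()["position"],telemetry.observe()["grip_width"])
vv,uu=np.mgrid[160:270,240:360]; P=depth_pts(b,np.c_[uu.ravel(),vv.ravel()])
D=(P[:,:2]-[.495,.103]);Y=D@[.0506,.9987];X=D@[.9987,-.0506]
for s in(1,-1):
    m=(abs(X)<.05)&(s*Y>.095)&(s*Y<.16)&(P[:,2]>.07)&(P[:,2]<.13); 
    if m.sum()>5: print(s,m.sum(),np.polyfit(s*Y[m]-.09,P[m][:,2],1))
E
```

```text
[ 0.48754869 -0.03177719  0.2337795 ] 0.04275389009835695
1 769 [0.1556     0.08842165]
-1 708 [0.178616   0.08856941]
```

View pics/s3.png

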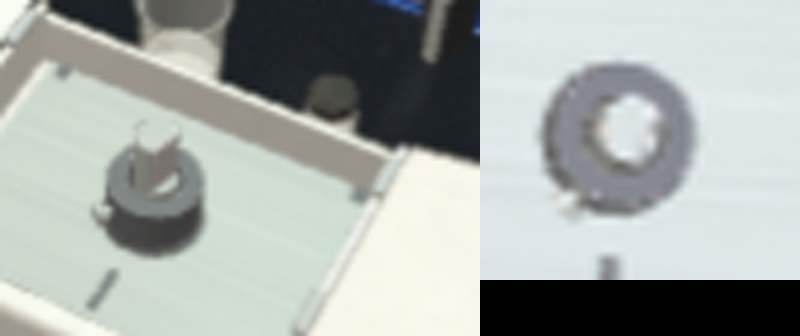

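Both flaps lie about 10° above horizontal on the outside (about 2.1 rad). The flat on the shaft top, at crop (165,142), looks to the front-right, about 1.27 rad. I now move to the shaft with the fingers along the flat's normal.

Emit:
{"name": "send_rows", "arguments": {
  "deltas": [
    [[0.013,0.044,0,0,0,0,0],[0.013,0.044,0,0,0,0,0],[0.014,0.043,0,0,0,0,0],[0,0,0.05,0,0,0,0],[0,0,0.04,0,0,0,0],[0,0,0.02,0,0,0,0],[0,0,0.018,0,0,0,0],[0,0,0,0,0,0,-0.4],[0,0,0,0,0,0,-0.5]]
  ],
  "squeeze": 25
}}

```text
time_s: 6.7
position: [0.4954, 0.105, 0.1068]
tool_rot: [[-0.939, 0.343, 0.001], [0.343, 0.939, -0.0], [-0.001, 0.0, -1.0]]
ft_force: [-0.5, 0.1, 0.1]
grip_width: 0.021
gripper_force: 0.0
```

Emit:
{"name": "send_rows", "arguments": {
  "deltas": [
    [[0,0,0,0,0,0,-0.6],[0,0,0,0,0,0,-0.7],[0,0,0,0,0,0,-1],[0,0,0,0,0,0,-1],[0,0,0,0,0,0,-1]]
  ]
}}

```text
time_s: 7.32
position: [0.4956, 0.1055, 0.1071]
tool_rot: [[-0.939, 0.343, 0.002], [0.343, 0.939, 0.001], [-0.002, 0.002, -1.0]]
ft_force: [0.9, 6.3, 4.1]
grip_width: 0.0154
gripper_force: 26.7
```

Emit:
{"name": "send_rows", "arguments": {
  "deltas": [
    [[0,0.0006,0,0,0,0,-1],[-0.0003,0,0,0,0,0.127,-1],[-0.0003,0,0,0,0,0.127,-1],[-0.0002,0,0,0,0,0.127,-1],[-0.0003,0,0,0,0,0.127,-1],[-0.0002,0,0,0,0,0.127,-1],[-0.0003,0,0,0,0,0.127,-1],[-0.0002,0,0,0,0,0.127,-1],[-0.0003,0,0,0,0,0.127,-1],[-0.0002,0,0,0,0,0.127,-1],[-0.0003,0,0,0,0,0.127,-1],[0,0,0,0,0,0,-1]]
  ],
  "squeeze": 40
}}

```text
time_s: 8.82
position: [0.4979, 0.1044, 0.1072]
tool_rot: [[0.051, 0.999, 0.004], [0.999, -0.052, 0.001], [0.002, 0.004, -1.0]]
ft_force: [3.3, 8.1, 4.9]
grip_width: 0.015
gripper_force: 40.4
```

Emit:
{"name": "send_rows", "arguments": {
  "deltas": [
    [[0,0,0,0,0,0,-0.6],[0,0,0,0,0,0,-0.4],[0,0,-0.02,0,0,0,0],[0,0,-0.05,0,0,0,0.5],[0,0,-0.05,0,0,0,0.5],[0.05,0,0,0,0,-0.187,0.5],[0,0.05,0,0,0,-0.187,0.5],[0,0.05,0,0,0,-0.187,0.5],[0,0,0,0,0,-0.187,0.5],[0,0,0,0,0,-0.186,0.5],[0,0,0,0,0,0,0.5]]
  ]
}}

```text
time_s: 10.2
position: [0.5959, 0.176, 0.2258]
tool_rot: [[-0.772, 0.636, -0.002], [0.636, 0.772, -0.001], [0.001, -0.001, -1.0]]
ft_force: [1.3, -0.0, -1.0]
grip_width: 0.064
gripper_force: 0.0
```

```bash
python3 - <<'E'
from h import *
a=grab("scene");b=grab("top")
A=cv2.resize(a["image"][200:260,255:305],None,fx=8,fy=8,interpolation=cv2.INTER_CUBIC)
B=cv2.resize(b["image"][190:235,275:325],None,fx=8,fy=8,interpolation=cv2.INTER_CUBIC)
F=np.zeros((480,800,3),np.uint8);F[:,:400]=A;F[:360,400:]=B
cv2.imwrite("pics/s4.png",F[...,::-1])
s=telemetry.observe();print(s["position"],s["q"],s["grip_width"])
for d,bx in((b,(280,195,315,230)),(a,(260,205,300,250))):
    vv,uu=np.mgrid[bx[1]:bx[3],bx[0]:bx[2]];uv=np.c_[uu.ravel(),vv.ravel()];P=depth_pts(d,uv)
    m=(P[:,2]>.099)&(P[:,2]<.112);Q=P[m][:,:2]; print(Q.min(0),Q.max(0),Q.mean(0))
    m=(P[:,2]>.073)&(P[:,2]<.080)&(np.hypot(*(P[:,:2]-[.495,.104]).T)<.024);Q=P[m][:,:2];print("col",m.sum(),Q.min(0),Q.max(0),cv2.minEnclosingCircle((Q*1000).astype(np.float32)))
E
```

```text
[0.59593597 0.17611298 0.22616882] [ 5.57036807e+00  3.02705500e+01  6.50862850e+01 -1.61092067e-02
  8.46871872e+01 -4.48465863e+01] 0.06417398229199711Traceback (most recent call last):
  File "<stdin>", line 10, in <module>
    return umr_minimum(a, axis, None, out, keepdims, initial, where)
ValueError: zero-size array to reduction operation minimum which has no identity
```

View pics/s4.png

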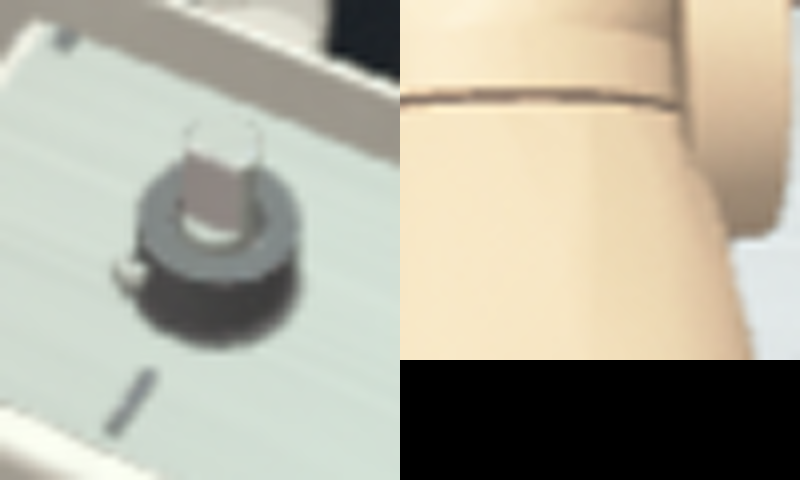

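```bash
python3 - <<'E'
from h import *
a=grab("scene")
S=lambda L:[(255+(x+.5)/8-.5,200+(y+.5)/8-.5) for x,y in L]
np.set_printoptions(precision=4,suppress=True)
for n,L,z in(("flat top",[(187,150),(244,168)],.106),("flat bot",[(183,209),(240,230)],.078),("pointer",[(152,370),(112,434)],.053),("screw",[(127,272)],.065),("collar rim L,R",[(137,220),(300,225)],.076),("rim T,B",[(222,148),(215,282)],.076)):
    p=plane(a,S(L),z);d=p[-1]-p[0];print(n,p[:,:2],np.degrees(np.arctan2(d[1],d[0])))
vv,uu=np.mgrid[205:250,260:300];uv=np.c_[uu.ravel(),vv.ravel()];P=depth_pts(a,uv)
m=(P[:,2]>.0995)&(P[:,2]<.110);Q=P[m];print("shaft",Q.min(0),Q.max(0))
m=(P[:,2]>.0735)&(P[:,2]<.079)&(np.hypot(*(P[:,:2]-[.495,.104]).T)<.025);Q=P[m];print("col",m.sum(),cv2.minEnclosingCircle((Q[:,:2]*1000).astype(np.float32)))
# flat surface points
m=(P[:,2]>.083)&(P[:,2]<.102)&(np.hypot(*(P[:,:2]-[.495,.104]).T)<.013);Q=P[m]
for q in Q[np.argsort(Q[:,1])]: print(q*1000,end=' ')
E
```

```text
flat top [[0.4898 0.1113]
 [0.4907 0.0959]] -86.46942069613067
flat bot [[0.4927 0.1129]
 [0.4929 0.0968]] -89.41478113517786
pointer [[0.4592 0.1057]
 [0.4366 0.1063]] 178.35276454813953
screw [[0.4768 0.1213]] 0.0
collar rim L,R [[0.4856 0.1228]
 [0.5027 0.0841]] -66.15781740342761
rim T,B [[0.5176 0.1129]
 [0.4761 0.0962]] -158.08102272876818
shaft [0.4895 0.0937 0.0995] [0.5052 0.1127 0.1078]
col 174 ((494.257568359375, 104.25225067138672), 22.44716453552246)
[495.8315  93.6506 100.2592] [493.2227  93.9601  83.5439] [493.1512  94.0773  86.8416] [497.3651  94.0848  95.1411] [492.7824  94.2225  93.6772] [493.4737  94.3442  89.5983] [492.8697  94.3976  96.7083] [492.644   94.4519 100.1311] [498.7266  94.4521  90.2106] [499.5814  94.6259  85.9111] [490.9091  95.3994  88.6307] [491.4613  95.7501  91.0763] [491.9443  96.0735  93.6025] [492.198   96.3074  96.4185] [488.3323  96.3149  84.4778] [492.2354  96.4567  99.5027] [489.96    97.0833  85.4992] [490.0654  97.2563  88.5579] [490.635   97.6101  90.9828] [490.3062  97.6115  94.5856] [489.9807  97.7415 101.2896] [490.3439  97.7555  97.
[... 378 characters left out ...]
974] [489.4257 103.7089  89.0021] [490.7484 104.1321  84.0181] [489.9959 104.1634  94.6056] [489.8667 104.2216  97.9316] [491.329  104.5928  89.6585] [491.5359 105.0097  98.8815] [491.7093 105.1897 101.786 ] [489.7108 106.2444  93.7957] [490.2582 106.2577  86.6813] [490.017  106.2648  90.2062] [489.5754 106.3973 100.2823] [491.6596 107.1493  94.3878] [490.186  108.6468  91.9724] [490.7941 108.6998  84.7496] [490.1324 108.8211  98.3769] [491.1804 108.9601  87.4505] [490.9182 109.0495  94.1807] [490.6754 109.1442 100.806 ] [490.1816 111.0451  97.1334] [490.7023 111.0793  90.0874] [491.2313 111.208   86.1725] [490.3949 111.2261 100.0032] [491.3487 111.4434  92.4203] [491.3473 111.7174 101.8938]
```

The flat (crop ~(215,190)) now faces the pointer: its depth points lie along drive y at x≈0.490, so the axis is at about (0.496, 0.104). The collar's screw at (127,272) is 37° left of front. Next I grip the collar squarely to the screw.

Emit:
{"name": "send_rows", "arguments": {
  "deltas": [
    [[0.011,-0.04,0,0,0,0,0.5],[0.011,-0.04,0,0,0,0,0.5],[0.01,-0.04,0,0,0,0,0.5],[0,0,0.05,0,0,0,0.5],[0,0,0.05,0,0,0,0.5],[0,0,0.025,0,0,0,0.5],[0,0,0.015,0,0,0,0.5],[0,0,0.009,0,0,0,0.5],[0,0,0,0,0,0,0.3],[0,0,0,0,0,0,0.15]]
  ],
  "squeeze": 30
}}

```text
time_s: 11.6
position: [0.4957, 0.1038, 0.078]
tool_rot: [[-0.773, 0.634, 0.001], [0.634, 0.773, -0.0], [-0.001, 0.001, -1.0]]
ft_force: [-0.8, -0.0, 0.5]
grip_width: 0.0491
gripper_force: 0.0
```

Emit:
{"name": "send_rows", "arguments": {
  "deltas": [
    [[0,0,0,0,0,0,0.08],[0,0,0,0,0,0,0.03],[0,0,0,0,0,0,-0.05],[0,0,0,0,0,0,-0.3],[0,0,0,0,0,0,-0.3]]
  ]
}}

```text
time_s: 12.22
position: [0.4955, 0.1039, 0.078]
tool_rot: [[-0.773, 0.634, 0.001], [0.634, 0.773, -0.0], [-0.001, 0.001, -1.0]]
ft_force: [-0.5, -0.1, 6.3]
grip_width: 0.0427
gripper_force: 29.8
```

Emit:
{"name": "send_rows", "arguments": {
  "deltas": [
    [[0,0,-0.001,0,0,0,-0.3],[0,0,-0.001,0,0,0,-0.3],[0,0,0,0,0,-0.128,-0.3],[0,0,0,0,0,-0.128,-0.3],[0,0,0,0,0,-0.128,-0.3],[0,0,0,0,0,-0.128,-0.3],[0,0,0,0,0,-0.128,-0.3],[0,0,0,0,0,0,-0.3]]
  ],
  "squeeze": 45
}}

```text
time_s: 13.22
position: [0.4953, 0.1038, 0.0793]
tool_rot: [[-0.999, 0.048, -0.0], [0.048, 0.999, -0.0], [0.0, -0.0, -1.0]]
ft_force: [-0.3, -0.5, -1.1]
grip_width: 0.0423
gripper_force: 45.5
```

```bash
python3 - <<'E'
from h import *
a=grab("scene");save(a,"s5",(245,190,320,265),8)
s=telemetry.observe();print(s["position"],s["ft_force"],s["grip_width"])
E
```

```text
[0.4953093  0.10383189 0.07924967] [-0.47466267 -0.62897111 -1.36039538] 0.04198964370577343
```

View pics/s5.png

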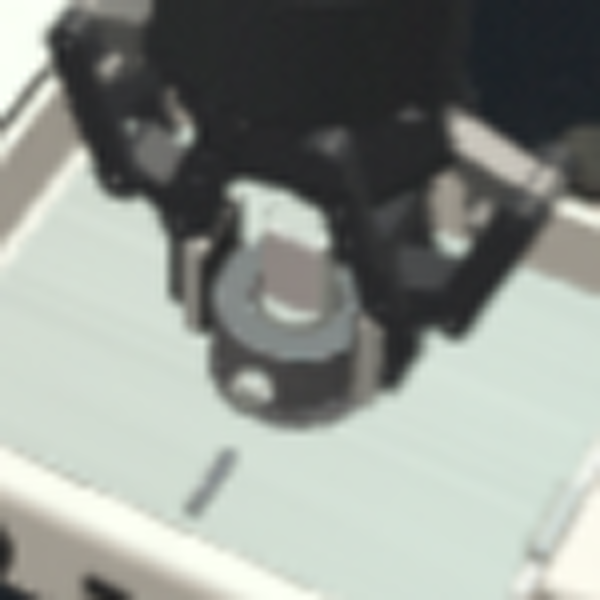

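The screw head at crop (250,385) now points toward the pointer at (212,482), and the flat at (295,270) still faces front. I measure the screw's direction by casting a ray.

```bash
python3 - <<'E'
from h import *
a=grab("scene")
c=a["image"][190:265,245:320].astype(int).sum(2)[42:54,24:38]
print(c)
w=np.clip(c-300,0,None)*1.0; w[:, :2]=0
vv,uu=np.mgrid[42:54,24:38]
m=(uu>=27)&(uu<=35)&(vv>=45)&(vv<=51);w=w*m
p=(245+(uu*w).sum()/w.sum(),190+(vv*w).sum()/w.sum());print(p)
for z in(.066,.067):
  P=plane(a,[p],z)[0];
  for ax in((.4955,.104),(.4953,.1038)): d=P[:2]-ax; print(P,np.hypot(*d),np.degrees(np.arctan2(d[1],d[0])))
E
```

```text
[[637 598 391 236 234 294 379 396 405 403 404 405 404 401]
 [641 602 353 225 222 228 270 336 396 398 399 405 407 408]
 [636 594 345 228 218 220 221 235 255 291 349 397 401 397]
 [642 599 350 252 223 225 251 256 239 223 228 243 230 219]
 [635 599 366 245 230 304 413 438 390 266 208 205 200 195]
 [632 607 479 293 293 443 578 611 582 415 238 205 200 200]
 [639 632 583 363 343 465 496 564 571 481 264 200 200 198]
 [642 639 612 487 354 374 387 419 445 376 233 199 197 193]
 [643 642 639 606 490 373 377 360 342 271 226 203 201 200]
 [643 643 643 640 608 500 403 361 307 267 270 239 236 251]
 [647 646 643 645 641 631 611 549 442 357 317 293 286 279]
 [645 648 648 646 646 645 643 636 615 562 503 458 441 415]]
(np.float64(274.8463027487418), np.float64(238.67286101432444))
[0.46813922 0.10717019 0.066     ] 0.02754382649004771 173.390816203613
[0.46813922 0.10717019 0.066     ] 0.027369072761360937 172.92671395069462
[0.46744985 0.10687235 0.067     ] 0.028196829839882007 174.15326165250747
[0.46744985 0.10687235 0.067     ] 0.028019102298144482 173.70474648520891
```

Emit:
{"name": "send_rows", "arguments": {
  "deltas": [
    [[0,0,-0.002,0,0,-0.02,-0.3],[0,0,-0.004,0,0,-0.02,-0.3],[0,0,-0.005,0,0,0,-0.3],[0,0,-0.005,0,0,0,-0.3],[0,0,-0.005,0,0,0,-0.3],[0,0,-0.003,0,0,0,-0.3],[0,0,-0.0015,0,0,0,-0.3],[0,0,0,0,0,0,-0.3],[0,0,0,0,0,0,-0.3]]
  ]
}}

```text
time_s: 14.45
position: [0.4953, 0.1038, 0.1047]
tool_rot: [[-1.0, 0.007, -0.0], [0.007, 1.0, 0.0], [0.0, 0.0, -1.0]]
ft_force: [-0.4, -0.2, -0.7]
grip_width: 0.0418
gripper_force: 45.6
```

```bash
python3 - <<'E'
from h import *
np.set_printoptions(precision=4,suppress=True)
a=grab("scene");save(a,"s6",(245,170,325,250),8)
s=telemetry.observe();print(s["position"],s["tool_rot"],s["ft_force"],s["grip_width"],s["gripper_force"])
vv,uu=np.mgrid[195:245,262:305];P=depth_pts(a,np.c_[uu.ravel(),vv.ravel()])
r=np.hypot(*(P[:,:2]-[.4955,.104]).T);x=P[:,0]
for lo,hi in((.0135,.0205),):
    m=(r>lo)&(r<hi)&(x<.494)&(P[:,2]>.06)&(abs(P[:,1]-.104)<.016);print("annulus front z",np.sort(P[m][:,2]))
E
```

```text
[0.4952 0.1038 0.1047] [[-1.      0.0068 -0.0004]
 [ 0.0068  1.      0.    ]
 [ 0.0004  0.     -1.    ]] [-0.1737  0.3421 -0.8564] 0.04156494706637773 45.55223912000656
annulus front z [0.0809 0.0814 0.0825 0.0827 0.0835 0.0838 0.0845 0.0848 0.0862 0.087
 0.0873 0.0904 0.0908 0.092  0.0932 0.0933 0.0944 0.0953 0.0975 0.0993
 0.0994 0.1    0.1002 0.1003 0.1004 0.1005 0.1005 0.1005 0.1005 0.1005
 0.1009 0.1009 0.1009 0.101  0.1013 0.1013 0.1014 0.1015 0.1016 0.1016
 0.1016 0.1017 0.1017 0.1018 0.102  0.102  0.102  0.102  0.102  0.1021
 0.1021 0.1021 0.1023 0.1023 0.1023 0.1023 0.1023 0.1024 0.1024 0.1024
 0.1024 0.1024 0.1024 0.1027 0.1028 0.103  0.103  0.103  0.1031 0.1031
 0.1033 0.1034 0.1036 0.1038 0.1039 0.1039 0.1535 0.154  0.1542 0.1552
 0.1566 0.157  0.1586 0.1591 0.1598 0.1601 0.1605 0.1617 0.1618 0.1621
 0.1643 0.165  0.1656 0.1663 0.1674 0.1715 0.1717 0.1743 0.1789 0.1803
 0.1812 0.1833 0.184  0.1848 0.1852 0.1853 0.1864 0.1871 0.1874 0.1896]
```

View pics/s6.png

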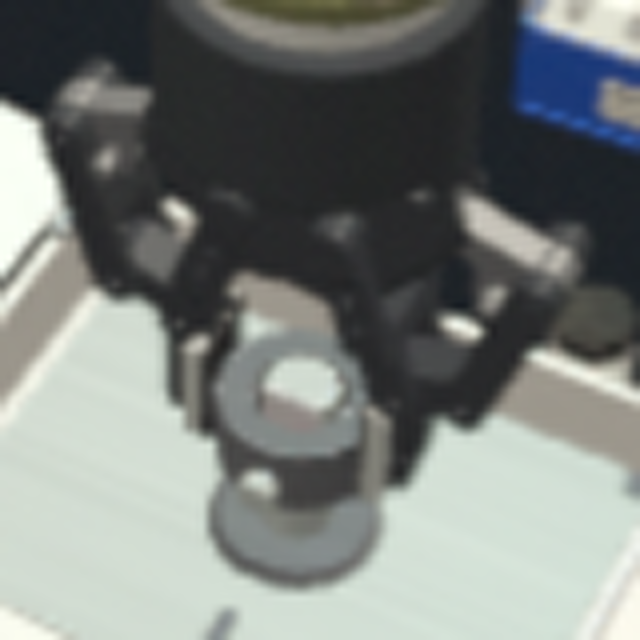

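The collar is held level round the flat (top rim at crop (290,390)), with the screw at (258,485) toward the pointer at (220,625). I check the screw direction once more.

```bash
python3 - <<'E'
from h import *
np.set_printoptions(precision=4,suppress=True)
a=grab("scene")
c=a["image"][170:250,245:325].astype(int).sum(2)[56:66,26:40];print(c)
for px in((258,485),(260,487)):
  p=[(245+(px[0]+.5)/8-.5,170+(px[1]+.5)/8-.5)];P=plane(a,p,.0918)[0];d=P[:2]-[.4953,.104];print(P,np.hypot(*d),np.degrees(np.arctan2(d[1],d[0])))
S=lambda L:[(245+(x+.5)/8-.5,170+(y+.5)/8-.5) for x,y in L]
q=plane(a,S([(262,392),(332,418)]),.106);print(q,np.degrees(np.arctan2(*(q[1]-q[0])[[1,0]])))
q=plane(a,S([(219,395),(367,395),(288,330),(290,458)]),.103);print(q)
E
```

```text
[[599 333 218 216 220 236 274 342 387 406 403 393 394 401]
 [604 389 233 217 219 215 219 229 238 237 249 266 249 228]
 [613 463 263 222 250 316 324 290 221 205 204 205 197 193]
 [626 529 317 263 412 570 592 524 300 208 202 200 197 194]
 [607 450 360 351 475 577 612 576 398 230 201 199 195 193]
 [546 389 393 389 388 423 486 522 391 229 196 193 193 190]
 [447 371 398 397 377 368 383 392 303 217 199 196 194 196]
 [387 377 406 404 390 374 363 362 325 264 245 232 240 243]
 [369 362 406 411 408 400 388 376 371 354 338 326 320 320]
 [361 350 403 409 411 411 403 386 377 364 347 336 332 331]]
[0.4714 0.1049 0.0918] 0.023910563789412857 177.81202255904648
[0.471  0.1042 0.0918] 0.024252084192116514 179.54324893255514
[[0.4886 0.1121 0.106 ]
 [0.4886 0.0928 0.106 ]] -89.964941266679
[[0.4852 0.1225 0.103 ]
 [0.5017 0.0888 0.103 ]
 [0.5128 0.1158 0.103 ]
 [0.4746 0.0979 0.103 ]]
```

```bash
python3 -c "
from rig import env
print(env.close_job())"
```

```text
the job is handed in; nothing more can be done
None
```

I handed the job in at about 14.5 s: both flaps are open outside at about 2.1 rad, the flat faces the pointer, and the collar is held level in the grip with its screw to the front, within about 3° by my camera estimates and within about 1 mm of the flat's mid-height; no verdict came back.

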